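# Clear the doser and hold the hopper lid at the fill mark

## Task

Get the coffee grinder ready for refilling: swing the sprung doser lever all the way to its stop and let go so that it springs back home, keeping the hopper lid shut meanwhile. Then lift the sprung hopper lid with the fingers until the pointer on its side stands level with the fill mark on the arc rod, and hold it there: the program finishes while the fingers are still holding the lid at the mark. Do not shift the mark, and leave the jar, the bowl and the coasters alone.

Things in the scene. Friction and masses are not known exactly. Their poses are not given: they have to be found in the camera images.
- grinder: coffee grinder fixed to the counter, black base 220 x 380 x 16 mm. Origin: centre of its underside; front (robot side) -x, left +y. Right half (y -80): grey hopper 160 x 160, rim 170 high, grey lid. Left half: aluminium doser drum (radius 48, centre x -30, y 110, top 125 high) with the sprung lever on top, a glass below, a black motor behind (x 25 to 140, top 188 high).
- doser_lever (a joint): sprung lever on the doser drum; upright axis at doser_axis. 0 = home, pointing to the grinder's -x and 0.25 rad towards -y (the hopper); grows as the post swings to the grinder's +y; 1.1 = at its stop, pointing 0.85 rad from -x towards +y. The return spring takes 2 to 5 N at the post and brings the lever home at once when released.
- lever_post (a point): centre of the top of the upright black round post at the lever's tip, 16 mm diameter, 58 mm tall (its foot 58 mm below this point), 100 mm from the lever's axis; the top is 192 mm above the counter. Free to push from the side or pinch from above.
- doser_axis (a point): point on the lever's upright axis, on top of the doser drum, 126 mm above the counter; axes as the grinder's.
- hopper_lid (a joint): angle of the sprung lid, 0 = shut (level), growing as its front (robot side) edge rises, at most 1.25 rad. Turns about the grinder's y axis through lid_hinge. Spring and weight (about 0.3 kg) pull it shut: 5 to 9 N at the handle; it snaps shut when let go.
- lid_hinge (a point): middle of the lid's hinge line at the hopper's rear rim, 174 mm above the counter; axes as the grinder's.
- lid_handle (a point): middle of the lid's handle: round wooden bar, 12 mm diameter, 114 mm long along the grinder's y, on two 8 mm posts 47 mm either side of the middle. With the lid shut it lies 125 mm in front (-x) of the hinge line and 49 mm above it, with a 39 mm gap between bar and lid top. Axes turn with the lid (y along the bar).
- lid_pointer (a point): tip of the dark steel pointer at the lid's right side (grinder -y), 163 mm from the hinge line, 102 mm to -y of the lid's middle, in the lid's mid plane; it runs along the inside of the arc rod.
- fill_mark (a joint): where the fill mark is set, as an angle about the lid's hinge line: the pointer stands at the mark when hopper_lid equals this value (0.42 to 0.8 rad, differs each time). The mark keeps its place by friction.
- mark_inner (a point): inner end of the fill mark, where the pointer tip must stand: 163 mm from the hinge line, in the pointer's plane. The mark is a dark steel block 20 x 18 x 12 mm with a small thumb pin pointing outwards, clamped on the thin steel arc rod (radius 170 mm about the hinge line) at the hopper's right side.
- jar: amber glass jar with black cap, 60 mm diameter, 85 mm tall, near the grinder; origin: centre of its underside. To be left alone.
- bowl: white bowl, 110 mm across, 50 mm tall; origin: centre of its underside. To be left alone.
- coasters: stack of wooden coasters 90 x 90 x 24 mm; origin: centre of its underside. To be left alone.

How it is judged:
By the outcome, as a careful person would: the job done as asked, in the order asked, and still so for the second after the job is handed in, while the arm keeps its last pose, push and grip.
It also fails if it takes over 54 s, if anything falls off the work surface, if the arm or the gripper's body presses on something with over 40 N, if the wrist force passes 120 N, or if a joint passes its speed limit or range.

## Robot

A 7-joint arm with a two-finger parallel gripper is mounted at the origin on the work surface. World frame = base frame: x ahead of the robot, y to its left, z up, the work surface at z = 0. Lengths are in m, angles in rad, forces in N, time in s.
With the tool pointing down it reaches from about 0.4 to 0.85 m from the base axis. Payload 4.4 kg.
Tool frame: the origin (TCP) lies on the centre line of the jaws, within the pads' length; the fingertips stand 25 mm ahead of it and the grasp point (between the pads) lies 6 mm ahead of it; z points along the fingers, y is the line along which they close (so a half turn about z gives the same grasp; the last joint's range is limited). The gripper opens to 94 mm and grips with 3 to 60 N. Pads are 16 mm wide; open, the fingers measure 119 mm over their backs; the gripper's body (75 mm by 177 mm) begins 78 mm behind the grasp point.
Start: joints at [1.124, 0.628, 0.038, 1.517, -0.027, 0.996, -0.02], TCP at [0.242, -0.603, 0.23] pointing down, gripper open.
Joint ranges: [-3.06, 3.06], [-0.37, 2.12], [-1.25, 1.32], [0.18, 2.47], [-1.1, 4.24], [0.23, 1.98], [-2.94, 2.94]. Speed limits (rad/s): [2.57, 2.57, 3.14, 3.14, 3.14, 3.14, 3.14].

## Interface

Orientations are given as a unit quaternion [x, y, z, w].
In Python, from bench import manip gives the robot as it stands.
- The arm moves only by the shell command python3 -m pendant 'ROWS'. ROWS is JSON, a list that holds one entry, the list of rows, each a list of 5 numbers: the finger opening in m, from 0 to 0.094, then the shift along the tool's x, y, z in m, then the turn about the tool's z in degrees. In form: [[[fingers, tx, ty, tz, turn], ...]]. A call has 1 to 10 rows; each row is the pose to reach, as a shift and turn from the pose commanded when the call began, along the tool's axes at that moment; what a row does not reach only later rows make up. A row lasts 1/10 s, in which the tool goes at most 50 mm and 8.59 degrees, less where a joint would pass 70% of its speed; a pose out of reach is approached as far as the arm can. A call with a gripper value outside its range is refused whole. The fingers move at their own pace and stop on an object; the grip force is fixed at half the most. Time passes only in rows, so rows that repeat a pose let the fingers close. It gives the time, the measured TCP pose, the force, the opening and the grip force at its end, in the units of the state.
- manip.state(): the state, without advancing time (a new reading comes with each control period).
- manip.get_image(name): name is "scene" or "top"; returns a dict with "frame" (400x640x3 uint8, red, green, blue), "z_map" (400x640 float32, m along the optical axis (not along the pixel's ray), 0 where there is no reading), "vfov" (degrees; the focal length in pixels is half the picture's height over the tangent of half this angle, whatever the lens; pixels are square), "cx", "cy" (the principal point, pixels), "cam_to_world" (4x4, takes a point from camera to world coordinates). Camera axes: x right, y up, looking along -z (the intrinsics and any distortion apply to the point x, -y, -z); pixel columns grow to the right and rows downward; lengths in m; the calibration is good to about 2 mm. A picture is of the moment at which its call begins.
- manip.close_job(): hands the job in; it is judged then, once.
The state is a dict: "clock": time; "joint_pos": joint angles; "qvel": joint speeds; "effort": joint torques, N m; "tcp_pos": TCP position; "orientation": TCP orientation; "force": force on the tool from outside, world axes, zero at the start; "ft_torque": the same for the moment, N m; "gripper_width": finger opening in m; "gripper_force": force on a finger pad.
Only numpy, scipy, OpenCV 4.12 (cv2) and the standard library are available. Lean on these libraries where they do the work, as an engineer would, in place of code of your own. Each camera call takes 0.05 s, during which the arm holds its last target. There are 200 camera calls.

## Working session

There is one attempt and no reset: what is moved stays moved. The work goes in short steps, Python scripts to look and compute and a shell command to move; the robot and the scene stay as the last step left them, time stands still between calls to the robot, and variables do not carry over. Pictures are saved under pics/ and viewed, at most 10 in all, crops included, and the job is handed in when it is done.

```bash
mkdir -p pics; ls; cat > h.py <<'E'
import numpy as np, cv2
from bench import manip
def grab(n):
    d=manip.get_image(n); f=200/np.tan(np.radians(d['vfov'])/2)
    return d,f
def world(d,f):
    z=d['z_map']; v,u=np.mgrid[:400,:640]
    P=np.stack([(u-d['cx'])/f*z,-(v-d['cy'])/f*z,-z,np.ones_like(z)],-1)
    W=P@np.array(d['cam_to_world']).T
    W[z==0]=np.nan
    return W[...,:3]
E
python3 - <<'E'
from h import *
for n in('scene','top'):
    d,f=grab(n); print(n,[k for k in d],d['vfov'],d['cx'],d['cy'],np.round(d['cam_to_world'],3).tolist())
    np.savez('pics/'+n+'0.npz',**{k:d[k] for k in d if k!='name'})
    cv2.imwrite(f'pics/{n}0.png',d['frame'][...,::-1])
print(manip.state())
E
```

```text
pics
scene ['frame', 'z_map', 'vfov', 'cx', 'cy', 'cam_to_world'] 52.549930664553955 322.6802715131887 196.55317789094815 [[0.709, -0.426, 0.562, 1.086], [0.705, 0.412, -0.578, -0.535], [0.014, 0.806, 0.592, 0.719], [0.0, 0.0, 0.0, 1.0]]
top ['frame', 'z_map', 'vfov', 'cx', 'cy', 'cam_to_world'] 50.11051590744157 319.08821127537715 198.4678015046145 [[-0.01, 0.99, -0.138, 0.376], [-1.0, -0.011, -0.002, 0.023], [-0.004, 0.138, 0.99, 1.37], [0.0, 0.0, 0.0, 1.0]]
{'clock': 0.1, 'joint_pos': array([ 1.124207  ,  0.62921827,  0.0384233 ,  1.51822408, -0.02698631,
        0.99629779, -0.0200029 ]), 'qvel': array([ 0.00190089, -0.00212925,  0.0006942 , -0.00295008, -0.0017101 ,
       -0.00134552, -0.00013359]), 'effort': array([ 3.12728480e-03, -5.50789368e+01,  1.14734765e+00, -1.87116158e+01,
       -5.21936291e-02,  1.92384497e-02,  4.25592532e-05]), 'tcp_pos': array([ 0.24141425, -0.60293164,  0.22968262]), 'orientation': array([ 9.81927129e-01,  1.89257625e-01, -1.60287812e-04, -7.99210756e-04]), 'force': array([ 0.31878734, -1.29153028,  0.14193261]), 'ft_torque': array([ 0.01590466, -0.00222106, -0.03914361]), 'gripper_force': 0.0, 'gripper_width': 0.09386509859861204}
```

View pics/scene0.png

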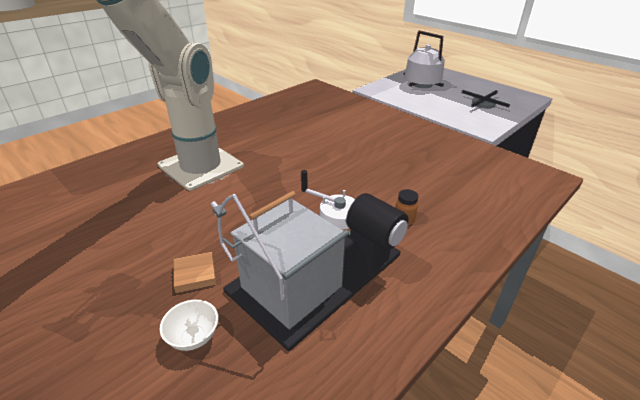

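View pics/top0.png

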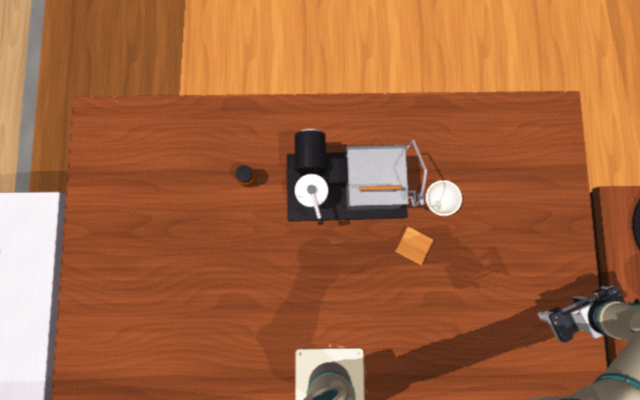

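The scene view shows the post at about (304,180), the handle bar at (250–295, 195–217) and the mark near (219,210). In the top view the bar is at (380,188), the post tip near (320,219) and the mark near (415,198).

```bash
python3 - <<'E'
from h import *
S=np.load('pics/scene0.npz');T=np.load('pics/top0.npz')
def F(d): return 200/np.tan(np.radians(float(d['vfov']))/2)
for n,d,box in(('scene',S,(180,150,340,270)),('top',T,(280,120,480,270))):
    W=world(d,F(d)); x0,y0,x1,y1=box
    sub=np.zeros((400,640),bool); sub[y0:y1,x0:x1]=1
    hsv=cv2.cvtColor(d['frame'],cv2.COLOR_RGB2HSV)
    def show(nm,m):
        P=W[m&np.isfinite(W[...,2])]; 
        if len(P)<3: print(n,nm,len(P));return
        c=P.mean(0);u,s,vt=np.linalg.svd(P-c); t=(P-c)@vt[0]
        print(n,nm,len(P),'mean',c.round(4),'med',np.median(P,0).round(4),'dir',vt[0].round(3),'ext',t.min().round(3),t.max().round(3))
    H=W[...,2]
    show('bar',sub&(hsv[...,1]>110)&(H>.2)&(H<.24)&(W[...,0]>.4))
    dark=hsv[...,2]<60
    show('post',sub&dark&(H>.14)&(H<.2)&(W[...,0]>.3)&(W[...,0]<.53))
    show('posttop',sub&dark&(H>.183)&(H<.2)&(W[...,0]>.3)&(W[...,0]<.53))
    show('lid',sub&(abs(H-.176)<.006)&(hsv[...,1]<60))
    show('base',(abs(H-.016)<.005)&dark&sub)
    if n=='top':
        m=((H>.008)&(H<.024)&(hsv[...,2]<60)&sub)
        P=W[m][:,:2].astype(np.float32);print('rect',cv2.minAreaRect(P))
        m=(abs(H-.176)<.006)&sub&(hsv[...,1]<60);P=W[m][:,:2].astype(np.float32);print('lidrect',cv2.minAreaRect(P))
    cv2.imwrite(f'pics/{n}c.png',cv2.resize(d['frame'][y0:y1,x0:x1,::-1],None,fx=4,fy=4,interpolation=cv2.INTER_CUBIC)[:600,:800])
E
```

```text
scene bar 267 mean [ 0.5673 -0.1467  0.226 ] med [ 0.5678 -0.1477  0.2266] dir [ 0.014 -1.    -0.003] ext -0.061 0.054
scene post 91 mean [0.4848 0.017  0.1674] med [0.4852 0.0163 0.1677] dir [ 0.002 -0.017 -1.   ] ext -0.025 0.027
scene posttop 18 mean [0.4841 0.0174 0.1887] med [0.4841 0.0164 0.1887] dir [-0.442 -0.838  0.321] ext -0.006 0.005
scene lid 4501 mean [ 0.6158 -0.1478  0.1772] med [ 0.6183 -0.1488  0.1773] dir [0.828 0.561 0.004] ext -0.134 0.101
scene base 0
top bar 160 mean [ 0.5631 -0.1405  0.2279] med [ 0.5625 -0.1408  0.228 ] dir [-0.002  1.     0.007] ext -0.056 0.055
top post 20 mean [0.4784 0.0216 0.1916] med [0.4784 0.0211 0.1923] dir [-0.454  0.328 -0.828] ext -0.007 0.021
top posttop 19 mean [0.4786 0.0213 0.1927] med [0.4797 0.0211 0.1923] dir [-0.929  0.362 -0.069] ext -0.008 0.007
top lid 3503 mean [ 0.6157 -0.1215  0.1777] med [ 0.6195 -0.1313  0.1778] dir [-0.374 -0.927  0.002] ext -0.237 0.15
top base 2047 mean [ 0.5601 -0.0137  0.0161] med [ 0.5333 -0.0146  0.0162] dir [-0.301 -0.954  0.   ] ext -0.18 0.241
rect ((0.6082491874694824, -0.05968089401721954), (0.22094465792179108, 0.37488630414009094), 1.3818825483322144)
lidrect ((0.6235029697418213, -0.07824449241161346), (0.36140331625938416, 0.20503391325473785), 80.9669189453125)
```

View pics/scenec.png

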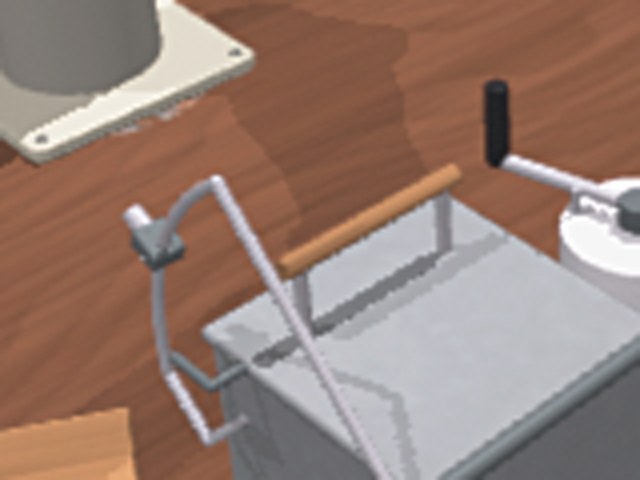

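View pics/topc.png

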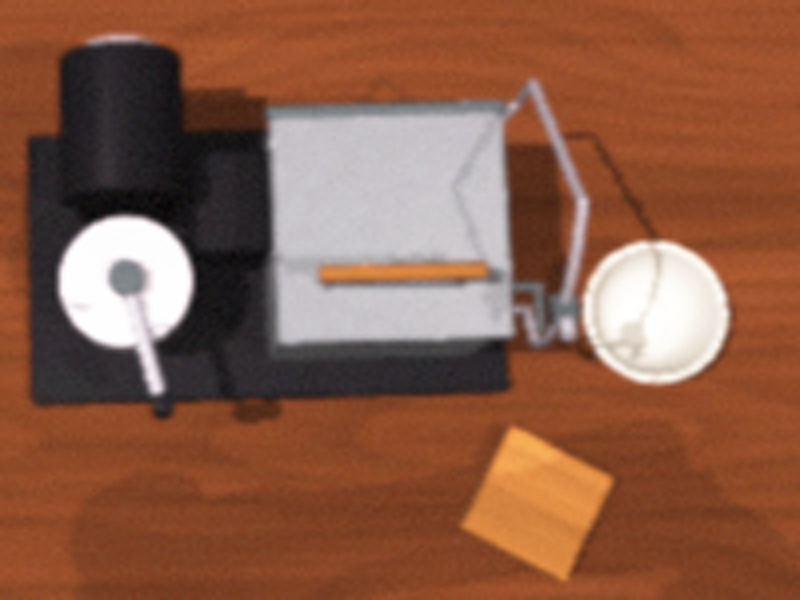

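The crops show the mark block at scene pixel (219,211) and top pixel (421,196.5). The post and bar agree between views to about 5 mm, and both fit the stated grinder geometry. Next: mark angle, first lift.

```bash
cat >> h.py <<'E'
HX=np.array([.689,-.1405,.174]); YAW=.017
def loc(P):  # world -> lid hinge frame (grinder axes)
    c,s=np.cos(YAW),np.sin(YAW); return (np.asarray(P)-HX)@np.array([[c,-s,0],[s,c,0],[0,0,1]])
def plane_hit(d,px,ly=-.102):
    f=200/np.tan(np.radians(float(d['vfov']))/2); M=np.array(d['cam_to_world'])
    r=M[:3,:3]@np.array([(px[0]-d['cx'])/f,-(px[1]-d['cy'])/f,-1]); o=loc(M[:3,3]); q=loc(M[:3,3]+r)-o
    return o+q*(ly-o[1])/q[1], o, q
E
python3 - <<'E'
from h import *
S=np.load('pics/scene0.npz');T=np.load('pics/top0.npz')
p,o,q=plane_hit(S,(219.2,210.7)); print('scene plane',p,np.hypot(p[0],p[2]),np.arctan2(p[2],-p[0]))
p2,o2,q2=plane_hit(T,(420.7,196.5))
A=np.array([q,-q2]).T; t=np.linalg.lstsq(A,o2-o,rcond=None)[0]
a=o+q*t[0];b=o2+q2*t[1];m=(a+b)/2;print('two-view',a,b,np.hypot(m[0],m[2]),np.arctan2(m[2],-m[0]))
for d,px in((S,(219,211)),(T,(421,196))):
    W=world(d,200/np.tan(np.radians(float(d['vfov']))/2)); P=loc(W[px[1]-2:px[1]+3,px[0]-2:px[0]+3].reshape(-1,3));print(np.nanmedian(P,0))
E
python3 -m pendant '[[[0.094,0,0,-0.05,0],[0.094,0,0,-0.1,7],[0.094,0,0,-0.15,14],[0.094,0,0,-0.18,21],[0.094,0,0,-0.18,21],[0.094,0,0,-0.18,21]]]'
```

```text
scene plane [-0.15587686 -0.102       0.07220034] 0.17178616000023741 0.4337670532907329
two-view [-0.15636688 -0.10173127  0.07177645] [-0.15581656 -0.10091663  0.07165672] 0.17177862262742316 0.4306859944130132
[-0.14957575 -0.10543911  0.07609843]
[-0.15560602 -0.09973992  0.07966599]
clock: 0.7
tcp_pos: [0.2417, -0.6032, 0.4102]
orientation: [1.0, 0.008, -0.0, -0.0]
force: [0.2, 0.1, -1.1]
gripper_width: 0.0943
gripper_force: 0.0
```

```bash
python3 -m pendant '[[[0.06,0.03,-0.04,0,0],[0.06,0.06,-0.09,0,0],[0.06,0.09,-0.14,0,0],[0.06,0.11,-0.185,0,0],[0.06,0.13,-0.23,0,0],[0.06,0.15,-0.275,0,0],[0.06,0.17,-0.32,0,0],[0.06,0.185,-0.365,0,0],[0.06,0.2,-0.41,0,0],[0.06,0.215,-0.455,0,0]]]'
python3 -m pendant '[[[0.06,0.01,-0.04,0,0],[0.06,0.02,-0.085,0,0],[0.06,0.025,-0.125,0,0],[0.06,0.033,-0.165,0,0],[0.06,0.033,-0.165,0,0],[0.06,0.033,-0.165,0,0]]]'
```

```text
clock: 1.7
tcp_pos: [0.4476, -0.1485, 0.4086]
orientation: [1.0, 0.008, -0.002, -0.0]
force: [1.0, -0.4, 0.7]
gripper_width: 0.06
gripper_force: 0.0
clock: 2.3
tcp_pos: [0.4781, 0.0149, 0.4087]
orientation: [1.0, 0.009, -0.002, 0.0]
force: [0.4, -0.2, -0.1]
gripper_width: 0.06
gripper_force: 0.0
```

```bash
python3 -m pendant '[[[0.06,0.002,-0.006,0.05,0],[0.06,0.002,-0.006,0.1,0],[0.06,0.002,-0.006,0.14,0],[0.06,0.002,-0.006,0.17,0],[0.06,0.002,-0.006,0.2,0],[0.06,0.002,-0.006,0.22,0],[0.06,0.002,-0.006,0.232,0],[0.06,0.002,-0.006,0.232,0],[0.06,0.002,-0.006,0.232,0]]]'
python3 - <<'E'
from h import *
d,f=grab('scene'); cv2.imwrite('pics/s1.png',cv2.resize(d['frame'][100:300,180:430,::-1],None,fx=3,fy=3))
E
```

```text
clock: 3.2
tcp_pos: [0.4805, 0.0192, 0.1783]
orientation: [1.0, 0.006, -0.001, 0.0]
force: [-0.2, 0.1, -0.0]
gripper_width: 0.0599
gripper_force: 0.0
```

View pics/s1.png

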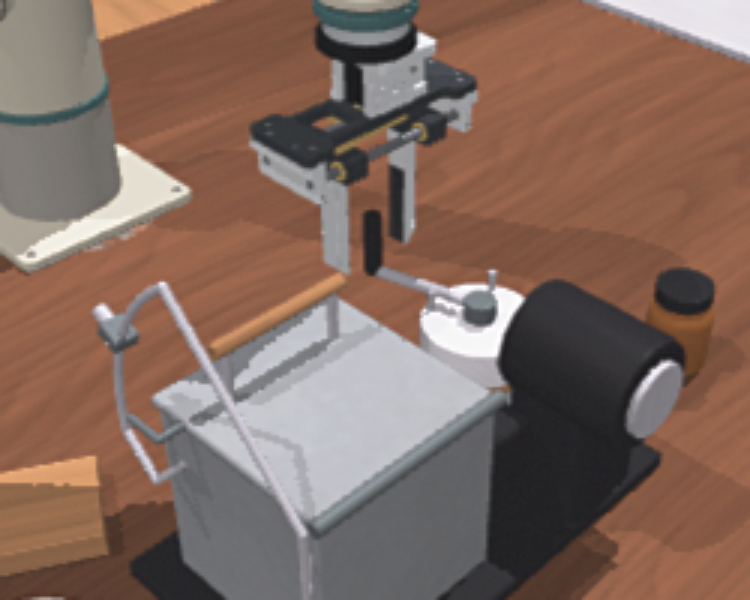

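The post (crop ~(372,240)) stands between the open fingers; the body is wide along the closing line. Close on it.

```bash
python3 -m pendant '[[[0.03,0,0,0,0],[0.01,0,0,0,0],[0.005,0,0,0,0],[0.005,0,0,0,0],[0.005,0,0,0,0],[0.005,0,0,0,0]]]'
```

```text
clock: 3.85
tcp_pos: [0.481, 0.0219, 0.1786]
orientation: [1.0, 0.007, 0.0, -0.001]
force: [-0.6, 8.3, 0.1]
gripper_width: 0.0157
gripper_force: 23.7
```

```bash
python3 -m pendant '[[[0.005,-0.0026,-0.0148,0,0],[0.005,-0.003,-0.03,0,0],[0.005,-0.001,-0.0446,0,0],[0.005,0.003,-0.059,0,0],[0.005,0.009,-0.0727,0,0],[0.005,0.0173,-0.0853,0,0],[0.005,0.024,-0.093,0,0],[0.005,0.031,-0.1,0,0],[0.005,0.034,-0.1025,0,0],[0.005,0.034,-0.1025,0,0]]]'
python3 - <<'E'
from h import *
s=manip.state();p=s['tcp_pos'];print(p,s['force'],s['gripper_width'])
c,si=np.cos(YAW),np.sin(YAW)
ax=HX[:2]+np.array([[c,-si],[si,c]])@np.array([-.11,.19]);v=p[:2]-ax
print(ax,np.hypot(*v),np.arctan2(v[1],-v[0])+YAW)
E
```

```text
clock: 4.85
tcp_pos: [0.5108, 0.122, 0.1781]
orientation: [1.0, 0.007, -0.003, 0.002]
force: [-5.5, -3.5, 6.4]
gripper_width: 0.0155
gripper_force: 30.0
[0.51078269 0.12202541 0.17809833] [-5.50011145 -3.50288438  6.43136147] 0.015462239662338293
[0.57578605 0.04760264] 0.09881389205012217 0.8698541124028033
```

```bash
python3 -m pendant '[[[0.005,0.003,-0.003,0,0],[0.005,0.006,-0.005,0,0],[0.005,0.006,-0.005,0,0],[0.005,0.006,-0.005,0,0]]]'
```

```text
clock: 5.25
tcp_pos: [0.5128, 0.1235, 0.1779]
orientation: [1.0, 0.006, -0.007, 0.004]
force: [-13.2, -9.6, 13.4]
gripper_width: 0.0156
gripper_force: 30.0
```

Force rose while motion stalled, so the lever is at its stop. Release and lift off.

```bash
python3 -m pendant '[[[0.04,0,0,0,0],[0.08,0,0,0,0],[0.08,0,0,0,0],[0.08,0,0,-0.04,0],[0.08,0,0,-0.08,0],[0.08,0,0,-0.13,0],[0.08,0,0,-0.18,0],[0.08,0,0,-0.22,0],[0.08,0,0,-0.22,0]]]'
python3 - <<'E'
from h import *
d,f=grab('top'); cv2.imwrite('pics/t2.png',cv2.resize(d['frame'][110:260,230:480,::-1],None,fx=3,fy=3))
d,f=grab('scene'); W=world(d,f); hsv=cv2.cvtColor(d['frame'],cv2.COLOR_RGB2HSV)
m=(hsv[...,2]<60)&(W[...,2]>.14)&(W[...,2]<.2)&(W[...,0]>.44)&(W[...,0]<.53)&(abs(W[...,1])<.2)
print(m.sum(),W[m].mean(0) if m.any() else 0)
cv2.imwrite('pics/s2.png',cv2.resize(d['frame'][100:300,180:430,::-1],None,fx=3,fy=3))
E
```

```text
clock: 6.15
tcp_pos: [0.5225, 0.1306, 0.4047]
orientation: [1.0, 0.008, 0.006, -0.002]
force: [0.4, 0.1, -0.5]
gripper_width: 0.0797
gripper_force: 0.0
92 [0.48454216 0.01715604 0.16721   ]
```

View pics/s2.png

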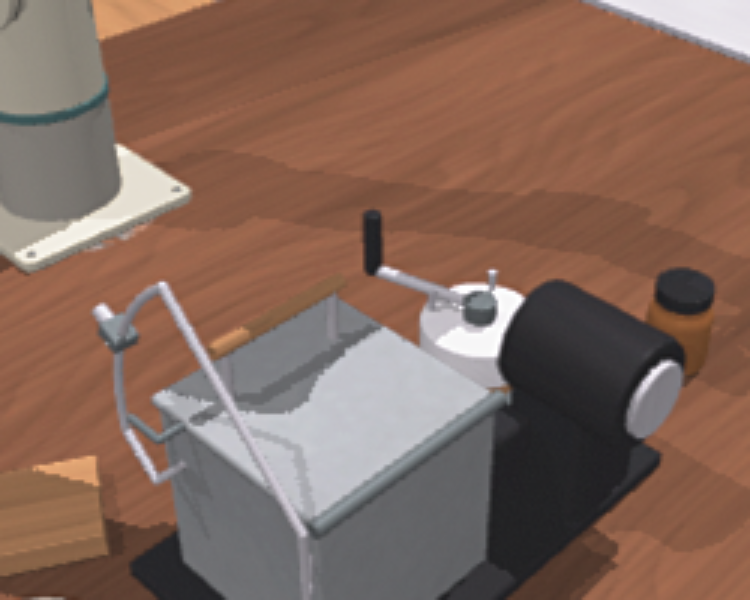

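The lever is back home: the post is at (372,240) in the crop and its 3D mean is unchanged. The lid is still shut. Next, turn 90° and move above the bar.

```bash
python3 -m pendant '[[[0.06,0,0.03,0,8.5],[0.06,0,0.06,0,17],[0.06,0.01,0.09,0,25.5],[0.06,0.01,0.12,0,34],[0.06,0.015,0.15,0,42.5],[0.06,0.02,0.18,0,51],[0.06,0.025,0.21,0,59.5],[0.06,0.03,0.235,0,68],[0.06,0.035,0.255,0,76.5],[0.06,0.037,0.26,0,85]]]'
python3 -m pendant '[[[0.06,0,0,0,5],[0.06,0,0,0,5],[0.06,0,0,0,5],[0.06,0,0,0,5]]]'
python3 - <<'E'
from h import *
from scipy.spatial.transform import Rotation as R
s=manip.state();print(R.from_quat(s['orientation']).as_matrix().round(3),s['joint_pos'].round(2))
E
```

```text
clock: 7.25
tcp_pos: [0.5594, -0.1336, 0.3961]
orientation: [0.739, -0.674, -0.001, 0.002]
force: [-0.8, -0.0, 0.9]
gripper_width: 0.06
gripper_force: 0.0
clock: 7.65
tcp_pos: [0.5599, -0.1303, 0.3978]
orientation: [0.713, -0.701, -0.001, 0.0]
force: [0.4, 0.7, 0.7]
gripper_width: 0.0597
gripper_force: 0.0
[[ 0.016 -1.    -0.001]
 [-1.    -0.016  0.   ]
 [-0.     0.001 -1.   ]] [ 0.01  0.39  0.26  1.48 -0.1   1.29 -2.85]
```

q7 is close to its limit (-2.85 against -2.94), so use the half-turn-equivalent grasp.

```bash
python3 -m pendant '[[[0.06,0,0,0,-8.5],[0.06,0,0,0,-17],[0.06,0,0,0,-25.5],[0.06,0,0,0,-34],[0.06,0,0,0,-42.5],[0.06,0,0,0,-51],[0.06,0,0,0,-59.5],[0.06,0,0,0,-68],[0.06,0,0,0,-76.5],[0.06,0,0,0,-85]]]' >/dev/null
python3 -m pendant '[[[0.06,0,0,0,-8.5],[0.06,0,0,0,-17],[0.06,0,0,0,-25.5],[0.06,0,0,0,-34],[0.06,0,0,0,-42.5],[0.06,0,0,0,-51],[0.06,0,0,0,-59.5],[0.06,0,0,0,-68],[0.06,0,0,0,-76.5],[0.06,0,0,0,-85]]]' >/dev/null
python3 -m pendant '[[[0.06,0,0,0,-8],[0.06,0,0,0,-10],[0.06,0,0,0,-10],[0.06,0,0,0,-10]]]'
python3 - <<'E'
from h import *
from scipy.spatial.transform import Rotation as R
s=manip.state();print(R.from_quat(s['orientation']).as_matrix().round(3),s['joint_pos'].round(2))
E
```

```text
clock: 10.05
tcp_pos: [0.56, -0.1308, 0.3984]
orientation: [0.702, 0.712, -0.0, -0.0]
force: [0.3, 0.2, -0.2]
gripper_width: 0.0602
gripper_force: 0.0
[[-0.014  1.    -0.   ]
 [ 1.     0.014  0.   ]
 [ 0.    -0.    -1.   ]] [ 0.46  0.4  -0.43  1.46  0.17  1.31  0.03]
```

```bash
python3 -m pendant '[[[0.06,0,0.004,0.04,0],[0.06,0,0.004,0.08,0],[0.06,0,0.004,0.11,0],[0.06,0,0.004,0.14,0],[0.06,0,0.004,0.16,0],[0.06,0,0.004,0.169,0],[0.06,0,0.004,0.169,0],[0.06,0,0.004,0.169,0]]]'
python3 -m pendant '[[[0.03,0,0,0,0],[0.015,0,0,0,0],[0.004,0,0,0,0],[0.004,0,0,0,0],[0.004,0,0,0,0],[0.004,0,0,0,0],[0.004,0,0,0,0]]]'
```

```text
clock: 10.85
tcp_pos: [0.5649, -0.1307, 0.2304]
orientation: [0.702, 0.712, 0.001, 0.001]
force: [-0.4, 0.7, 0.5]
gripper_width: 0.0598
gripper_force: 0.0
clock: 11.55
tcp_pos: [0.5651, -0.1307, 0.2296]
orientation: [0.702, 0.712, 0.001, 0.001]
force: [2.6, -0.0, -1.1]
gripper_width: 0.0111
gripper_force: 30.0
```

```bash
python3 -m pendant '[[[0.004,0,0.0025,-0.006,0],[0.004,0,0.0055,-0.0123,0],[0.004,0,0.0088,-0.018,0],[0.004,0,0.0122,-0.024,0],[0.004,0,0.016,-0.0295,0],[0.004,0,0.02,-0.035,0],[0.004,0,0.0245,-0.04,0],[0.004,0,0.029,-0.045,0],[0.004,0,0.029,-0.045,0],[0.004,0,0.029,-0.045,0]]]'
python3 - <<'E'
from h import *
d,f=grab('scene'); np.savez('pics/s3.npz',**d); cv2.imwrite('pics/s3.png',cv2.resize(d['frame'][180:280,190:320,::-1],None,fx=6,fy=6,interpolation=cv2.INTER_CUBIC))
E
```

```text
clock: 12.55
tcp_pos: [0.5921, -0.1303, 0.2746]
orientation: [0.702, 0.712, -0.001, -0.001]
force: [-2.0, -0.5, -7.4]
gripper_width: 0.0112
gripper_force: 30.0
```

View pics/s3.png

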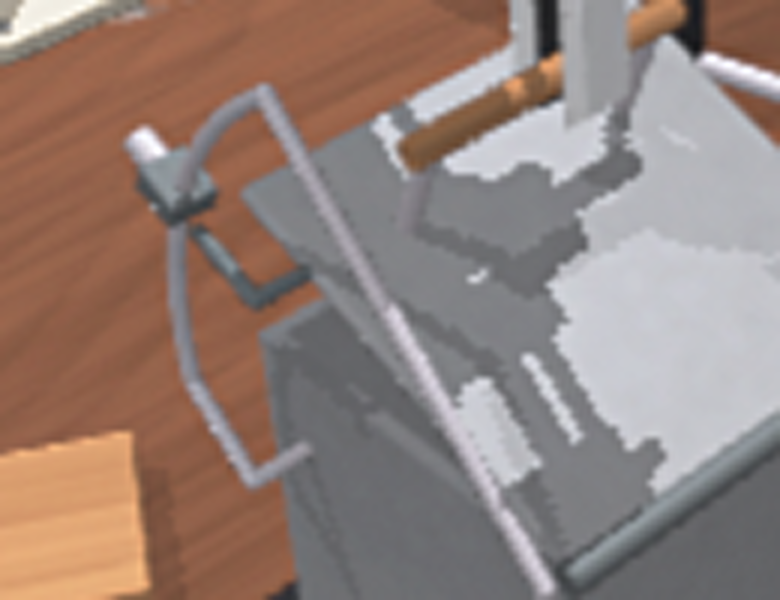

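The pointer tip is at crop (195,230), just below the mark block centred at about (177,187).

```bash
python3 - <<'E'
from h import *
S=np.load('pics/s3.npz')
for n,c in(('tip',(195,230)),('mark',(177,187)),('markbot',(170,222)),('marktop',(178,150))):
    p,_,_=plane_hit(S,(190+c[0]/6-.4,180+c[1]/6-.4)); print(n,p.round(4),np.hypot(p[0],p[2]).round(4),np.arctan2(p[2],-p[0]).round(4))
# lid angle from depth of lid top plane
W=loc(world(S,200/np.tan(np.radians(float(S['vfov']))/2))[180:280,190:320].reshape(-1,3))
m=(abs(W[:,1])<.075)&(W[:,0]>-.15)&(W[:,0]<-.01)&(W[:,2]>.004)&(abs(W[:,2]+np.tan(.4)*W[:,0])<.015)
a=np.polyfit(W[m,0],W[m,2],1);print('lid angle depth',np.arctan(-a[0]),m.sum())
s=manip.state();p=loc(s['tcp_pos'])-[0,0,.006];print('handle',p,np.hypot(p[0],p[2]),np.arctan2(p[2],-p[0])-.3736)
E
```

```text
tip [-0.1498 -0.102   0.0583] 0.1607 0.3711
mark [-0.1563 -0.102   0.0718] 0.172 0.4307
markbot [-0.1646 -0.102   0.053 ] 0.1729 0.3115
marktop [-0.1517 -0.102   0.0888] 0.1758 0.5295
lid angle depth 0.37877026928236696 3792
handle [-0.09679172  0.01180552  0.09453959] 0.13530104064833084 0.40002788260063654
```

```bash
python3 - <<'E'
from h import *
S=np.load('pics/scene0.npz')
p,_,_=plane_hit(S,(180+170/4-.4,150+355/4-.4));print(p,np.hypot(p[0],p[2]),np.arctan2(p[2],-p[0]))
W=loc(world(S,200/np.tan(np.radians(float(S['vfov']))/2))[150:300,190:345].reshape(-1,3))
m=(abs(W[:,1])<.075)&(W[:,0]>-.15)&(W[:,0]<-.01)&(abs(W[:,2])<.01)
a=np.polyfit(W[m,0],W[m,2],1);print('lid shut depth',np.arctan(-a[0]),a[1],m.sum())
cv2.imwrite('pics/s0p.png',cv2.resize(S['frame'][180:280,190:320,::-1],None,fx=6,fy=6,interpolation=cv2.INTER_CUBIC))
E
```

```text
[-0.1634648 -0.102     -0.0020875] 0.1634781324680317 -0.012769637894948027
lid shut depth -0.0016682461854990733 0.00343400184783773 3269
```

View pics/s0p.png

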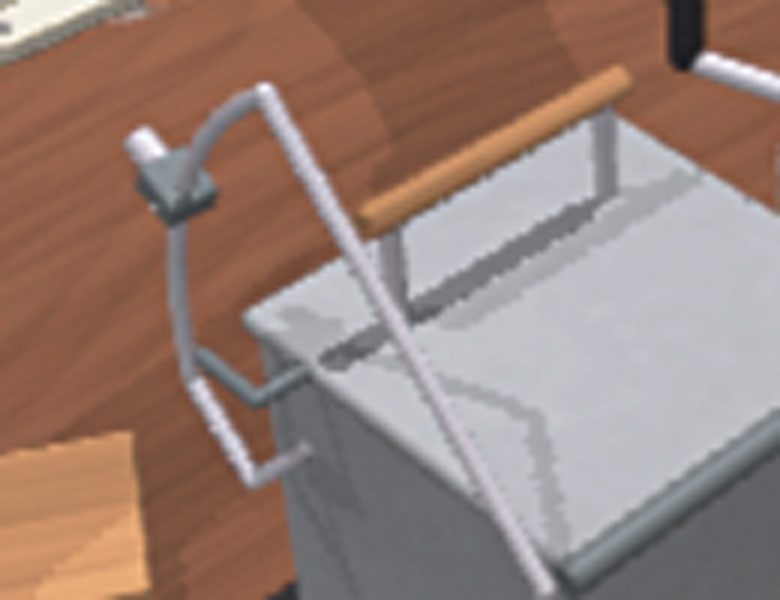

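Tip reads about -0.012 with the lid shut, a consistent bias. The lid is therefore at about 0.38 and the mark about 0.057 higher, so raise by that much and look.

```bash
python3 -m pendant '[[[0.004,0,0.0027,-0.0028,0],[0.004,0,0.0055,-0.0055,0],[0.004,0,0.0055,-0.0055,0],[0.004,0,0.0055,-0.0055,0],[0.004,0,0.0055,-0.0055,0]]]'
cat > meas.py <<'E'
from h import *
import sys
d,f=grab('scene'); k=sys.argv[1]; cv2.imwrite(f'pics/s{k}.png',cv2.resize(d['frame'][190:240,200:265,::-1],None,fx=12,fy=12,interpolation=cv2.INTER_CUBIC))
W=loc(world(d,f)[150:300,190:345].reshape(-1,3)); th=.42
for i in range(4):
    m=(abs(W[:,1])<.075)&(W[:,0]>-.14)&(W[:,0]<-.01)&(abs(W[:,2]-.0035/np.cos(th)+np.tan(th)*W[:,0])<.006)
    a=np.polyfit(W[m,0],W[m,2],1); th=np.arctan(-a[0])
print('lid depth',th,a[1],m.sum())
s=manip.state();p=loc(s['tcp_pos'])-[0,0,.006];print('handle',np.hypot(p[0],p[2]),np.arctan2(p[2],-p[0])-.3736)
o=plane_hit(d,(0,0))[1]; M=np.array(d['cam_to_world'])
E
python3 meas.py 4
```

```text
clock: 13.1
tcp_pos: [0.5974, -0.1302, 0.2802]
orientation: [0.702, 0.712, -0.001, -0.001]
force: [-6.0, -0.1, -5.8]
gripper_width: 0.011
gripper_force: 30.0
lid depth 0.43378108192846326 0.0039216248104907555 4081
handle 0.1355994626578389 0.4575898381692723
```

View pics/s4.png

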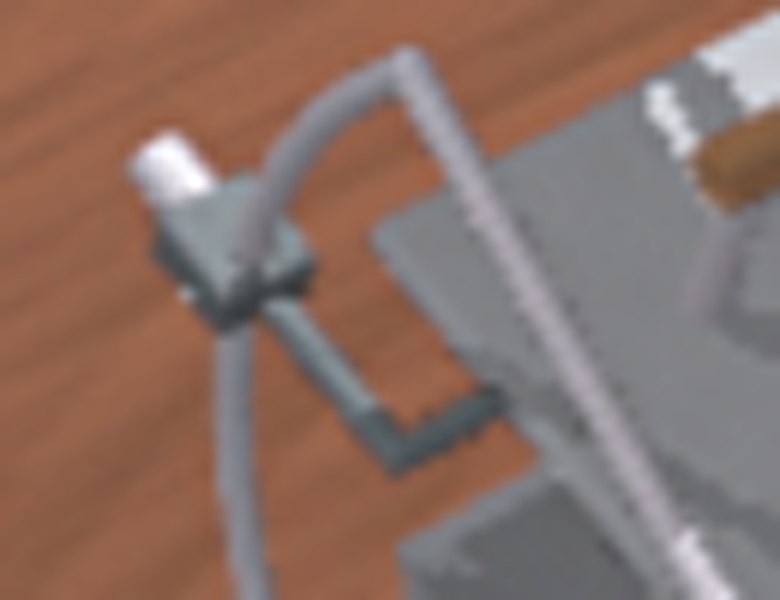

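The pointer runs from (380,430) straight into the middle of the block's inner face at about (272,298). It is in line with the thumb pin on the far side, whose axis is (155,147)–(188,198). Quick numeric check before handing in.

```bash
python3 - <<'E'
from h import *
d,f=grab('scene')
for n,c in(('pin end',(155,147)),('pin base',(188,198)),('block',(235,255)),('inner face',(271,297)),('ptr mid',(325,360)),('ptr near tip',(285,310))):
    p,_,_=plane_hit(d,(200+c[0]/12-.46,190+c[1]/12-.46)); print(n,np.hypot(p[0],p[2]).round(4),np.arctan2(p[2],-p[0]).round(4))
s=manip.state();print(s['clock'],s['tcp_pos'],s['gripper_width'],s['gripper_force'])
E
```

```text
pin end 0.1938 0.4412
pin base 0.1845 0.4291
block 0.1719 0.4308
inner face 0.1625 0.4346
ptr mid 0.1485 0.4411
ptr near tip 0.159 0.441
13.2 [ 0.5974255  -0.13023582  0.28017354] 0.011043925737548458 29.995661973953247
```

```bash
python3 -c "
from bench import manip
print(manip.close_job())"
```

```text
the job is handed in; nothing more can be done
None
```

The job is handed in: the lever was swung to its stop and sprang back home with the lid still shut, and the fingers now hold the lid at the fill mark (pointer about 0.441 rad, mark about 0.433 rad by camera); nothing touched the mark, jar, bowl or coasters as far as I could see.

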